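# Drift a fuse holder into line and fit its second bolt

## Task

The fuse holder hangs loosely on one bolt, and its two empty holes are out of line with the hidden holes of the block beneath it. First work the drift pin (square head) down through the empty hole farther from the fitted bolt, feeling gently for the block's hole and so drawing the holder into line, until the pin's head sits flat on the plate; then, leaving the pin there, put the bolt (round head) fully home in the remaining hole and let go. Never force the pin or the bolt, and leave the jar, carton and spanner alone.

Things in the scene. Friction and masses are not known exactly. Their poses are not given: they have to be found in the camera images.
- pivot (a point): Centre of the fitted first bolt (dark round head 20 mm wide, 9 high) at the top face of the holder's level steel plate (6 mm thick, 135 x 175, top face 49 mm above the table). The plate only turns about this bolt, with friction: about 1.6 N sideways at hole A shifts it and it stays where left. Axes: the plate's, z up; hole A at (0,-125) mm, hole B at (-85,0) mm.
- hole_a (a point): Mouth centre (plate's top face) of the plate's hole A, 13 mm wide, for the drift pin, the hole farther from the pivot bolt; axes as pivot. The block beneath has an equal through hole, also 125 mm from the pivot, whose place is not measured: 4 to 13 mm from this one along the arc about the pivot, to the plate's +x side. Fingers closing along the plate's x clear the fuses.
- hole_b (a point): Mouth centre (plate's top face) of the plate's hole B, 13 mm wide, for the bolt; axes as pivot. The block's equal hole below it comes into line when the plate is drawn into line at hole A. Fingers closing along the plate's x clear the fuse block (stands on the plate, x -82 to -32 mm, y -98 to -32 mm from the pivot, 31 mm high) and the pivot bolt.
- drift_head (a point): Centre of the drift pin's square steel head (20 x 20 mm, 52 high); x, y square to its faces, z up. The shoulder (underside of head) is 26 mm below this point; the 12 mm round shank reaches 35 mm below the shoulder, its last 15 mm tapering to a flat 8 mm nose. 120 to 200 g; 10 N of push is ample. Starts in one of the tool block's two places, shoulder on the block's top.
- bolt_head (a point): Centre of the bolt's round steel head (22 mm wide, 52 high), z up. The underside of the head is 26 mm below this point; below it a plain round shank, 9 mm wide and 32 long, its last 6 mm tapered to a 5 mm nose; no thread, it is just pushed in. 95 to 160 g. Starts in the tool block's other place, underside of the head on the block's top.
- rack: Wooden tool block, 70 x 150 x 45 mm high, fixed; origin at the centre of its underside. Two holes 42 mm either side of its centre along its y, 15 mm wide, 40 deep; either may hold the pin.
- stand: The fixed assembly: grey base plate (190 x 210 x 12 mm) with a rigid dark steel block on it (30 mm thick, top face 42 mm above the table, 7 mm below the plate's top face; it does not move) and the fuse holder above. Origin on the table under the pivot bolt. Block and holder are each turned a few degrees from this base's yaw.
- drift: The drift pin; origin at the centre of the shoulder (underside of its head), z up, axes as drift_head.
- bolt: The bolt; origin at the centre of the underside of its head, z up.
- jar_mid (a point): Bystander: closed jar 60 mm wide, 85 mm high; point at its middle.
- carton_mid (a point): Bystander: small carton 90 x 60 x 40 mm; point at its middle.
- spanner_grip (a point): Bystander: spanner 160 mm long, lying flat; point on its handle.
Things that resemble listed ones, but are neither listed nor needed, are in the scene too. What is shaped like the drift but blue, green or pink is not meant.

How it is judged:
By the outcome, as a careful person would: the job done as asked, in the order asked, and still so for the second after the job is handed in, with the robot touching nothing.
It also fails if it takes over 64 s, if anything falls off the work surface, if the arm or the gripper's body presses on something with over 40 N, if the wrist force passes 120 N, or if a joint passes its speed limit or range.

## Robot

A 7-joint arm with a two-finger parallel gripper is mounted at the origin on the work surface. World frame = base frame: x ahead of the robot, y to its left, z up, the work surface at z = 0. Lengths are in m, angles in rad, forces in N, time in s.
With the tool pointing down it reaches from about 0.4 to 0.875 m from the base axis. Payload 19.3 kg.
Tool frame: the origin (TCP) lies on the centre line of the jaws, within the pads' length; the fingertips stand 14 mm ahead of it and the grasp point (between the pads) lies 5 mm behind it; x points along the fingers, y is the direction in which the jaws open and shut, and the axes are right-handed (so a half turn about x gives the same grasp; the last joint's range is limited). The gripper opens to 85 mm and grips with 20 to 120 N. Pads are 22 mm wide; open, the fingers measure 114 mm over their backs; the gripper's body (76 mm by 85 mm) begins 54 mm behind the grasp point. The pads swing forward as they close: fully open they stand 13 mm farther back than shut.
Start: joints at [1.267, 0.521, -0.036, 1.599, 0.021, 1.021, -0.113], TCP at [0.145, -0.608, 0.245] pointing down, gripper open.
Joint ranges: [-2.91, 2.91], [-0.3, 2.13], [-1.5, 1.42], [0.17, 2.43], [-1.26, 4.41], [0.16, 1.93], [-2.52, 2.52]. Speed limits (rad/s): [1.89, 1.89, 2.39, 2.39, 3.01, 3.01, 3.01].

## Interface

Orientations are given as [roll, pitch, yaw] about the fixed x, y, z axes, in that order (R = Rz(yaw) Ry(pitch) Rx(roll)).
In Python, from workcell import monitor, optics, bot gives the robot as it stands.
- The arm moves only by the tool arm_command, never from a script. Its arguments are lists of equal length, an entry for each row: "delta_pos": the shift along the tool's x, y, z as a fraction of full scale, a list of three; "rotation": the turn, a rotation vector about the tool's x, y, z as a fraction of full scale, a list of three. In form: {"delta_pos": [[dx, dy, dz], ...], "rotation": [[wx, wy, wz], ...]}. A call has 1 to 10 rows; each row shifts and turns the pose as measured when the row begins, along the tool's axes as they then stand; what a row does not reach is not made up. Full scale, the value 1, is 30 mm for a shift and 6 degrees for a turn. A row lasts 1/10 s, in which the tool goes at most 50 mm and 8.59 degrees, less where a joint would pass 70% of its speed; a pose out of reach is approached as far as the arm can. A call with a number of a shift or a turn outside -1 to 1 is refused whole. A call with a gripper value outside its range is refused whole. "gripper" is the closure, from -1 (fully open) to 1 (shut), so that 0 is half open, set as the call begins (left out, the last holds). The fingers move at their own pace and stop on an object; "grip_force" is the grip in N (left out, the last holds). Time passes only in rows, so rows that do not move let the fingers close. It gives the time, the measured TCP pose, the force and the opening at its end, in the units of the state.
- monitor.observe(): the state, without advancing time (a new reading comes with each control period).
- optics.grab_frame(name): name is "side" or "top" or "wrist"; returns the picture (400x640x3 uint8, red, green, blue); there is no depth.
- optics.camera_params(name): a dict with "fx", "fy", "cx", "cy" (pixels), "origin" and "rotation" of the camera in the world. Camera axes: x right, y down, z forward; pixel columns grow to the right and rows downward; lengths in m; the calibration is good to about 2 mm. A picture is of the moment at which its call begins: read the wrist's pose just before it. camera_params takes no time and is no camera call; for the wrist camera it gives the pose at the moment of the call.
- bot.job_done(): hands the job in, once; it reports no verdict.
The state is a dict: "clock": time; "qpos": joint angles; "qd": joint speeds; "joint_efforts": joint torques, N m; "position": TCP position; "tool_rot": TCP orientation; "force": force on the tool from outside, world axes, zero at the start; "moment": the same for the moment, N m; "grip_width": finger opening in m.
Only numpy, scipy, OpenCV 4.12 (cv2) and the standard library are available. Lean on these libraries where they do the work, as an engineer would, in place of code of your own. Each camera call takes 0.05 s, during which the arm holds its last target. There are 200 camera calls.

## Working session

There is one attempt and no reset: what is moved stays moved. The work goes in short steps, Python scripts to look and compute and a tool call to move; the robot and the scene stay as the last step left them, time stands still between calls to the robot, and variables do not carry over. Pictures are saved under pics/ and viewed, about 8 in all and at most 12, crops included, and the job is handed in when it is done.

Besides the shell and the picture viewer there is one more tool, called after "Request:" as name(argument=value, ...) on one line, values as JSON. arm_command: Moves the arm, as the interface text tells. Its arguments: {"type":"object","properties":{"delta_pos":{"type":"array","items":{"type":"array","items":{"type":"number"}}},"rotation":{"type":"array","items":{"type":"array","items":{"type":"number"}}},"gripper":{"type":"number"},"grip_force":{"type":"number"}},"required":["delta_pos","rotation"]}

```bash
mkdir -p pics; ls
python3 - <<'E'
from workcell import monitor, optics, bot
import cv2,numpy as np
s=monitor.observe(); print(s)
for n in ("side","top"):
    im=optics.grab_frame(n); cv2.imwrite(f"pics/{n}0.png",im[:,:,::-1]); print(n,optics.camera_params(n))
E
```

```text
pics
{'clock': 0.0, 'qpos': array([ 1.26684061,  0.52205204, -0.0363437 ,  1.60002186,  0.02124224,
        1.02111601, -0.1127526 ]), 'qd': array([ 3.09168838e-05, -1.73430529e-03,  1.46953438e-03, -6.21283260e-04,
       -6.07663598e-04,  4.07003052e-04,  8.37296774e-04]), 'joint_efforts': array([-1.92298561e-03, -9.27128363e+01,  1.97925568e+00, -3.69944930e+01,
        1.77472027e-02,  8.03975912e-03, -3.25851704e-05]), 'position': array([ 0.14465351, -0.60768134,  0.24469691]), 'tool_rot': array([-1.47529756,  1.56958524,  1.90012471]), 'force': array([ 0.04980252, -0.22586807, -0.69521851]), 'moment': array([-0.04088005,  0.03314568,  0.04023153]), 'grip_width': 0.08533419057275195}
side {'fx': 427.9355431536045, 'fy': 427.9355431536045, 'cx': 317.8152238406652, 'cy': 199.7026797369176, 'origin': array([ 0.34382476, -1.10385887,  0.85132651]), 'rotation': array([-2.20659468e+00,  1.40024133e-03, -9.64324620e-02])}
top {'fx': 468.14952964453533, 'fy': 468.14952964453533, 'cx': 321.7973308309448, 'cy': 200.52121093093663, 'origin': array([ 0.26100302, -0.01152385,  1.22589498]), 'rotation': array([-2.96326194, -0.01904162, -1.57799821])}
```

View pics/side0.png

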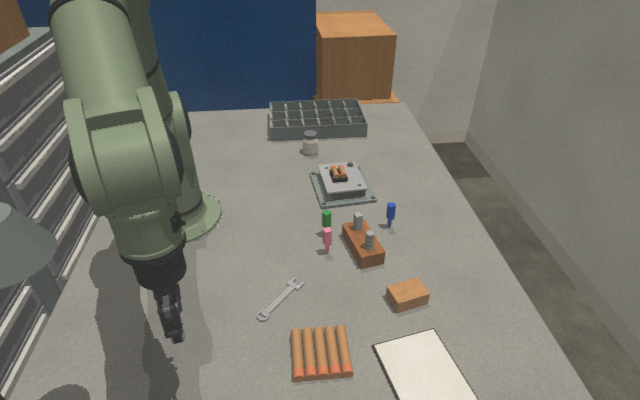

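View pics/top0.png

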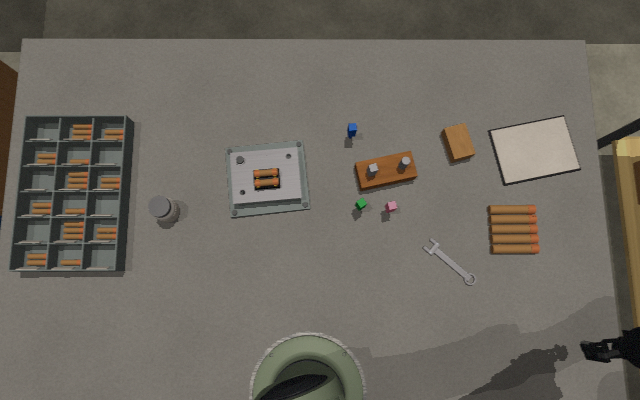

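The side view shows the stand at about (342,183), the rack at (363,243) and the jar at (310,143). In the top view the stand is at (268,178), the rack at (386,170), the carton at (458,142), the spanner at (450,262) and the jar at (164,209).

Possible drift pins (top view): grey heads at (373,168) and (406,161) in the rack, plus lookalikes in blue (352,130), green (361,204) and pink (391,206). The drift is one of the two grey heads, and one close crop should tell which.

Run:
```python
import cv2,numpy as np
im=cv2.imread("pics/top0.png")
a=cv2.resize(im[135:225,220:320],None,fx=6,fy=6,interpolation=cv2.INTER_CUBIC)
b=cv2.resize(im[145:195,350:420],None,fx=6,fy=6,interpolation=cv2.INTER_CUBIC)
c=np.zeros((540+0,800,3),np.uint8); 
c=np.zeros((600,800,3),np.uint8)
a=cv2.resize(im[138:220,222:316],None,fx=5,fy=5,interpolation=cv2.INTER_CUBIC) #470x410
b=cv2.resize(im[145:195,350:415],None,fx=5,fy=5,interpolation=cv2.INTER_CUBIC) #325x250
c[:410,:470]=a; c[:250,475:800]=b
cv2.imwrite("pics/crop0.png",c[:410])
```

```text
(no output)
```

View pics/crop0.png

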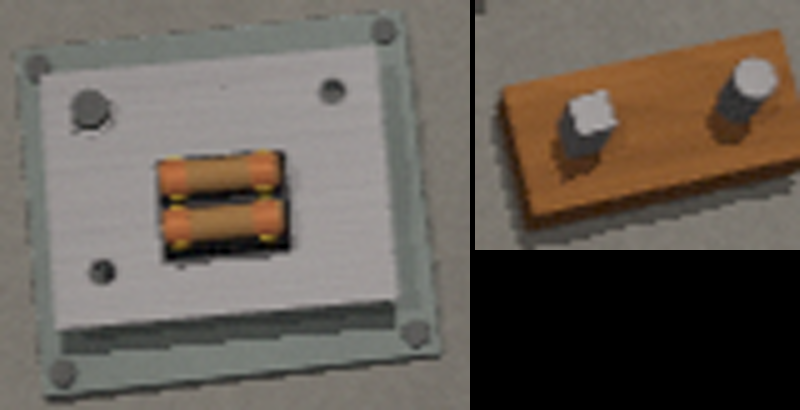

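The crop shows the square grey head (drift) on the left at crop (592,112) and the round head (bolt) at (752,77). On the stand, the pivot is at (91,107), hole A at (332,90) and hole B at (102,271).

```bash
cat > h.py <<'E'
from workcell import monitor, optics, bot
import cv2,numpy as np
from scipy.spatial.transform import Rotation as R
def rot(e): return R.from_euler('xyz',e)
def p2w(c,uv,z):
    d=rot(c['rotation']).apply([(uv[0]-c['cx'])/c['fx'],(uv[1]-c['cy'])/c['fy'],1.])
    return c['origin']+d*(z-c['origin'][2])/d[2]
def w2p(c,p):
    q=rot(c['rotation']).inv().apply(np.array(p)-c['origin']); return np.array([c['fx']*q[0]/q[2]+c['cx'],c['fy']*q[1]/q[2]+c['cy']])
def shift(target,s=None):
    s=s or monitor.observe(); return rot(s['tool_rot']).inv().apply(np.array(target)-s['position'])
E
python3 - <<'E'
from h import *
np.set_printoptions(precision=4,suppress=True)
c=optics.camera_params("top")
f=lambda x,y,x0,y0:((x+.5)/5-.5+x0,(y+.5)/5-.5+y0)
P=p2w(c,f(91,103,222,138),.058);A=p2w(c,f(332,90,222,138),.049);B=p2w(c,f(102,271,222,138),.049)
D=p2w(c,f(593,112,350-95,145),.097);Bo=p2w(c,f(754,77,350-95,145),.097)
print(P,A,B,np.linalg.norm((A-P)[:2]),np.linalg.norm((B-P)[:2]))
print("yaw",np.degrees(np.arctan2(*(A-P)[:2])),np.degrees(np.arctan2(-(B-P)[1],-(B-P)[0])))
print(D,Bo,np.linalg.norm(D-Bo),"rackyaw",np.degrees(np.arctan2(*(Bo-D)[:2]*[1,-1])))
s=monitor.observe();print(rot(s['tool_rot']).as_matrix())
w=optics.camera_params("wrist");print(w, rot(s['tool_rot']).inv().apply(w['origin']-s['position']))
print((rot(s['tool_rot']).inv()*rot(w['rotation'])).as_matrix())
E
```

```text
[0.5826 0.1746 0.058 ] [0.5918 0.0514 0.049 ] [0.4964 0.1683 0.049 ] 0.1234740939923813 0.08644197557070456
yaw 175.72402127765693 4.163836689109346
[ 0.5486 -0.163   0.097 ] [ 0.5664 -0.2441  0.097 ] 0.08304824045494 rackyaw 12.384919746423133
[[-0.0003  0.2317 -0.9728]
 [ 0.001  -0.9728 -0.2317]
 [-1.     -0.0011  0.0001]]
{'fx': 318.4956442449185, 'fy': 318.4956442449185, 'cx': 319.22760686009997, 'cy': 203.9015694118611, 'origin': array([ 0.209 , -0.592 ,  0.3727]), 'rotation': array([ 2.8774,  0.0009, -1.3361])} [-0.1279 -0.0005 -0.0662]
[[-0.0002 -0.2611  0.9653]
 [ 1.      0.0008  0.0004]
 [-0.0009  0.9653  0.2611]]
```

```bash
cat >> h.py <<'E'
def plan(target,yaw,n):
    """yaw: world yaw of tool y (deg), tool down. prints per-row values (fractions)"""
    s=monitor.observe(); T=rot(s['tool_rot']); p=s['position']
    y=T.apply([0,1,0]); psi=np.arctan2(y[1],y[0]); d=(np.radians(yaw)-psi+np.pi)%(2*np.pi)-np.pi
    D=(np.array(target)-p)/n; rows=[]
    for i in range(n):
        a=psi+d*i/n
        rows.append([round(v/.03,2) for v in (-D[2],D[0]*np.cos(a)+D[1]*np.sin(a),D[0]*np.sin(a)-D[1]*np.cos(a))])
    x=T.apply([1,0,0])
    print("rows",rows,"turn/row",round(-np.degrees(d)/n/6,3),"tilt",np.round(np.degrees(np.arccos(-x[2])),2))
def st():
    s=monitor.observe(); T=rot(s['tool_rot']);y=T.apply([0,1,0]);x=T.apply([1,0,0])
    print(round(s['clock'],2),s['position'].round(4),"yaw",np.degrees(np.arctan2(y[1],y[0])).round(2),"x",x.round(3),"F",s['force'].round(2),"w",round(s['grip_width'],4))
E
python3 -c "
from h import *
plan([.5486,-.163,.22],12.4,22)"
```

```text
rows [[np.float64(0.04), np.float64(-0.51), np.float64(-0.75)], [np.float64(0.04), np.float64(-0.46), np.float64(-0.79)], [np.float64(0.04), np.float64(-0.4), np.float64(-0.82)], [np.float64(0.04), np.float64(-0.34), np.float64(-0.84)], [np.float64(0.04), np.float64(-0.28), np.float64(-0.86)], [np.float64(0.04), np.float64(-0.22), np.float64(-0.88)], [np.float64(0.04), np.float64(-0.16), np.float64(-0.9)], [np.float64(0.04), np.float64(-0.1), np.float64(-0.91)], [np.float64(0.04), np.float64(-0.03), np.float64(-0.91)], [np.float64(0.04), np.float64(0.03), np.float64(-0.91)], [np.float64(0.04), np.float64(0.1), np.float64(-0.91)], [np.float64(0.04), np.float64(0.16), np.float64(-0.9)], [np.float64(0.04), np.float64(0.22), np.float64(-0.88)], [np.float64(0.04), np.float64(0.28), np.float64(-0.86)], [np.float64(0.04), np.float64(0.35), np.float64(-0.84)], [np.float64(0.04), np.float64(0.4), np.float64(-0.82)], [np.float64(0.04), np.float64(0.46), np.float64(-0.79)], [np.float64(0.04), np.float64(0.51), np.float64(-0.75)], [np.float64(0.04), np.float64(0.57), np.float64(-0.71)], [np.float64(0.04), np.float64(0.62), np.float64(-0.67)], [np.float64(0.04), np.float64(0.66), np.float64(-0.63)], [np.float64(0.04), np.float64(0.7), np.float64(-0.58)]] turn/row -0.674 tilt 0.06
```

Request:
arm_command(delta_pos=[[0.04,-0.51,-0.75],[0.04,-0.46,-0.79],[0.04,-0.4,-0.82],[0.04,-0.34,-0.84],[0.04,-0.28,-0.86],[0.04,-0.22,-0.88],[0.04,-0.16,-0.9],[0.04,-0.1,-0.91],[0.04,-0.03,-0.91],[0.04,0.03,-0.91]], rotation=[[-0.67,0,0],[-0.67,0,0],[-0.67,0,0],[-0.67,0,0],[-0.67,0,0],[-0.67,0,0],[-0.67,0,0],[-0.67,0,0],[-0.67,0,0],[-0.67,0,0]], gripper=-1)

```text
clock: 1.1
position: [0.3308, -0.3963, 0.2298]
tool_rot: [-1.692, 1.566, 2.411]
force: [1.1, -0.7, -0.2]
grip_width: 0.0854
```

Request:
arm_command(delta_pos=[[0.04,0.1,-0.91],[0.04,0.16,-0.9],[0.04,0.22,-0.88],[0.04,0.28,-0.86],[0.04,0.35,-0.84],[0.04,0.4,-0.82],[0.04,0.46,-0.79],[0.04,0.51,-0.75],[0.04,0.57,-0.71],[0.04,0.62,-0.67]], rotation=[[-0.67,0,0],[-0.67,0,0],[-0.67,0,0],[-0.67,0,0],[-0.67,0,0],[-0.67,0,0],[-0.67,0,0],[-0.67,0,0],[-0.67,0,0],[-0.67,0,0]])

```text
clock: 2.1
position: [0.5138, -0.1727, 0.2165]
tool_rot: [-2.356, 1.564, 2.49]
force: [-0.5, 0.0, 0.1]
grip_width: 0.0855
```

```bash
python3 -c "
from h import *
st();plan([.5486,-.163,.22],12.4,8)"
```

```text
2.1 [ 0.5138 -0.1727  0.2165] yaw 7.71 x [-0.005  0.004 -1.   ] F [-0.53  0.02  0.08] w 0.0855
rows [[np.float64(-0.01), np.float64(0.15), np.float64(-0.02)], [np.float64(-0.01), np.float64(0.15), np.float64(-0.02)], [np.float64(-0.01), np.float64(0.15), np.float64(-0.02)], [np.float64(-0.01), np.float64(0.15), np.float64(-0.02)], [np.float64(-0.01), np.float64(0.15), np.float64(-0.01)], [np.float64(-0.01), np.float64(0.15), np.float64(-0.01)], [np.float64(-0.01), np.float64(0.15), np.float64(-0.01)], [np.float64(-0.01), np.float64(0.15), np.float64(-0.01)]] turn/row -0.098 tilt 0.37
```

Request:
arm_command(delta_pos=[[0,0.6,-0.08],[0,0.6,-0.05],[0,0,0]], rotation=[[-0.4,0,0],[-0.4,0,0],[0,0,0]])

```text
clock: 2.4
position: [0.5517, -0.157, 0.2158]
tool_rot: [-2.667, 1.563, 2.279]
force: [-1.1, 0.0, -0.4]
grip_width: 0.0852
```

```bash
python3 -c "
from h import *
st();w=optics.camera_params('wrist');im=optics.grab_frame('wrist')[:,:,::-1];cv2.imwrite('pics/w1.png',im)
print(w2p(w,[.5486,-.163,.097]),w2p(w,[.5664,-.2441,.097]),w2p(w,[.59,.05,.049]))
np.save('w1.npy',w,allow_pickle=True)"
```

```text
2.4 [ 0.5517 -0.157   0.2158] yaw 13.36 x [-0.005  0.006 -1.   ] F [-1.09  0.04 -0.42] w 0.0852
[313.89130284 210.77870259] [312.57914617 302.21915122] [427.00181221 -45.03738012]
```

View pics/w1.png

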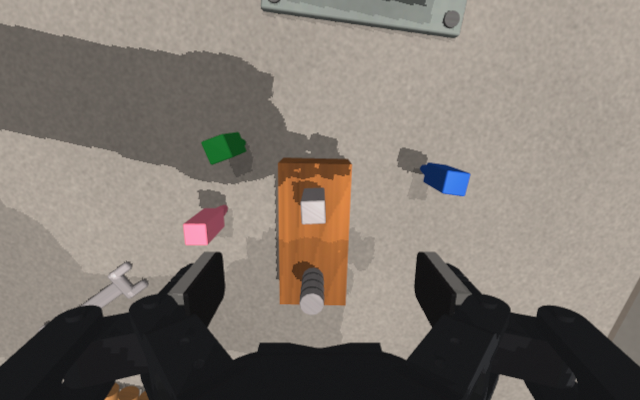

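The wrist view shows the drift's square head at (313.5,212), the bolt's round top at (311.5,303) and the rack between them. This agrees with the top-camera estimate to within about 1 px, and the head's faces are parallel to the jaws.

```bash
python3 -c "
from h import *
w=np.load('w1.npy',allow_pickle=True).item()
print(p2w(w,(313.5,212),.097),p2w(w,(311.5,303),.097))
im=cv2.imread('pics/w1.png');g=cv2.cvtColor(im,6);sub=im[195:226,295:335].min(2)>150
c,_=cv2.findContours(sub.astype(np.uint8),0,2);print([ (cv2.minAreaRect(k)) for k in c if len(k)>20])
plan([.5486,-.163,.074],12.4,8)"
```

```text
[ 0.54852632 -0.16407244  0.097     ] [ 0.5656574  -0.24506871  0.097     ]
[]
rows [[np.float64(0.59), np.float64(-0.01), np.float64(0.02)], [np.float64(0.59), np.float64(-0.01), np.float64(0.02)], [np.float64(0.59), np.float64(-0.01), np.float64(0.02)], [np.float64(0.59), np.float64(-0.01), np.float64(0.02)], [np.float64(0.59), np.float64(-0.01), np.float64(0.02)], [np.float64(0.59), np.float64(-0.01), np.float64(0.02)], [np.float64(0.59), np.float64(-0.01), np.float64(0.02)], [np.float64(0.59), np.float64(-0.01), np.float64(0.02)]] turn/row 0.018 tilt 0.46
```

Request:
arm_command(delta_pos=[[0,-0.15,0.2],[0.9,-0.02,0],[0.9,0,0],[0.9,0,0],[0.9,0,0],[0.9,0,0],[0.2,0,0],[0,0,0]], rotation=[[0.1,-0.067,0.033],[0,0,0],[0,0,0],[0,0,0],[0,0,0],[0,0,0],[0,0,0],[0,0,0]])

```text
clock: 3.25
position: [0.5406, -0.1724, 0.0721]
tool_rot: [-0.153, 1.564, -1.517]
force: [-0.5, -0.4, 1.0]
grip_width: 0.0851
```

```bash
python3 -c "
from h import *
st();plan([.5485,-.1637,.074],12.4,1)"
```

```text
3.25 [ 0.5406 -0.1724  0.0721] yaw 11.86 x [ 0.    -0.007 -1.   ] F [-0.54 -0.35  1.05] w 0.0851
rows [[np.float64(-0.06), np.float64(0.32), np.float64(-0.23)]] turn/row -0.091 tilt 0.4
```

Request:
arm_command(delta_pos=[[-0.06,0.32,-0.27],[0,0,0],[0,0,0]], rotation=[[-0.05,0.06,0.01],[0,0,0],[0,0,0]])

```text
clock: 3.55
position: [0.55, -0.1625, 0.0773]
tool_rot: [1.035, 1.567, -0.325]
force: [0.0, -0.1, -0.3]
grip_width: 0.0855
```

```bash
python3 -c "
from h import *
st();plan([.5485,-.1637,.074],12.4,1)"
```

```text
3.55 [ 0.55   -0.1625  0.0773] yaw 12.1 x [ 0.004 -0.001 -1.   ] F [ 0.04 -0.12 -0.33] w 0.0855
rows [[np.float64(0.11), np.float64(-0.06), np.float64(0.03)]] turn/row -0.049 tilt 0.23
```

Request:
arm_command(delta_pos=[[0.12,-0.04,0.03],[0,0,0],[0,0,0],[0,0,0],[0,0,0],[0,0,0],[0,0,0],[0,0,0]], rotation=[[0,0,0],[0,0,0],[0,0,0],[0,0,0],[0,0,0],[0,0,0],[0,0,0],[0,0,0]], gripper=1, grip_force=40)

```text
clock: 4.35
position: [0.5494, -0.1641, 0.0749]
tool_rot: [0.994, 1.565, -0.366]
force: [-0.4, 0.5, 0.7]
grip_width: 0.0195
```

```bash
python3 -c "
from h import *
st()"
```

```text
4.35 [ 0.5494 -0.1641  0.0749] yaw 12.09 x [ 0.006 -0.002 -1.   ] F [-0.45  0.49  0.74] w 0.0195
```

Request:
arm_command(delta_pos=[[-0.5,0,0],[-0.8,0,0],[-0.9,0,0],[-0.9,0,0],[-0.9,0,0],[0,0,0]], rotation=[[0,0,0],[0,0,0],[0,0,0],[0,0,0],[0,0,0],[0,0,0]])

```text
clock: 4.95
position: [0.548, -0.163, 0.2034]
tool_rot: [1.109, 1.566, -0.249]
force: [0.7, -0.5, -0.6]
grip_width: 0.0199
```

```bash
python3 -c "
from h import *
st();plan([.5915,.05,.20],4.2,8)"
```

```text
4.95 [ 0.548  -0.163   0.2034] yaw 12.17 x [ 0.004 -0.001 -1.   ] F [ 0.7  -0.52 -0.61] w 0.0199
rows [[np.float64(0.01), np.float64(0.36), np.float64(-0.83)], [np.float64(0.01), np.float64(0.35), np.float64(-0.84)], [np.float64(0.01), np.float64(0.34), np.float64(-0.84)], [np.float64(0.01), np.float64(0.32), np.float64(-0.85)], [np.float64(0.01), np.float64(0.31), np.float64(-0.85)], [np.float64(0.01), np.float64(0.29), np.float64(-0.86)], [np.float64(0.01), np.float64(0.28), np.float64(-0.86)], [np.float64(0.01), np.float64(0.26), np.float64(-0.87)]] turn/row 0.166 tilt 0.26
```

Request:
arm_command(delta_pos=[[0.02,0.36,-0.83],[0.02,0.35,-0.84],[0.02,0.34,-0.84],[0.02,0.32,-0.85],[0.02,0.31,-0.85],[0.02,0.29,-0.86],[0.02,0.28,-0.86],[0.02,0.26,-0.87],[0,0,0]], rotation=[[0.16,0,0],[0.16,0,0],[0.16,0,0],[0.16,0,0],[0.16,0,0],[0.16,0,0],[0.16,0,0],[0.16,0,0],[0,0,0]])

```text
clock: 5.85
position: [0.5911, 0.0572, 0.2014]
tool_rot: [1.13, 1.566, -0.371]
force: [0.2, -0.3, -1.8]
grip_width: 0.0198
```

```bash
python3 -c "
from h import *
st();w=optics.camera_params('wrist');im=optics.grab_frame('wrist')[:,:,::-1]
np.save('w2.npy',w,allow_pickle=True)
A=w2p(w,[.5915,.051,.049]);print(A,w2p(w,[.4964,.1683,.049]),w2p(w,[.5826,.1746,.058]))
x0,y0=int(A[0])-65,int(A[1])-50;print(x0,y0)
cv2.imwrite('pics/w2f.png',im)
cv2.imwrite('pics/w2.png',cv2.resize(im[y0:y0+100,x0:x0+130],None,fx=6,fy=6,interpolation=2))"
```

```text
5.85 [0.5911 0.0572 0.2014] yaw 4.03 x [ 0.004 -0.002 -1.   ] F [ 0.22 -0.27 -1.77] w 0.0198
[318.26395814 200.39883569] [210.77711185  51.8460878 ] [318.03236395  49.41930856]
253 150
```

View pics/w2.png

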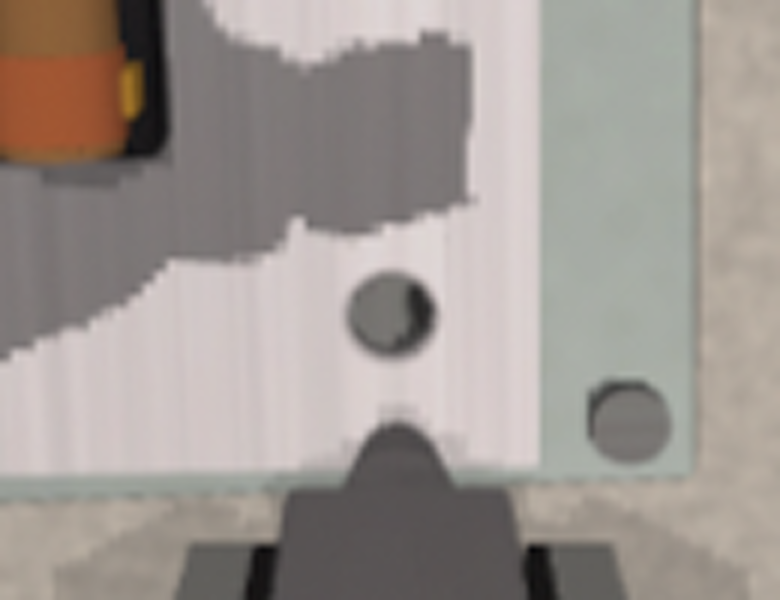

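The crop shows plate hole A at crop (391,313), which is about (317.8,201.8) px. The block's grey top shows through it, with a dark crescent at +x that could be the edge of the block's hole or a shadow. The pin's nose is visible just below.

```bash
python3 -c "
from h import *
w=np.load('w2.npy',allow_pickle=True).item()
A=p2w(w,(317.75,201.75),.049);print(A)
s=monitor.observe();T=rot(s['tool_rot'])
n=w2p(w,s['position']+T.apply([.065,0,0]));print('nose px',n,(n-[252.5,149.5])*6)
t=T.apply([1,0,0]);print('tilt fix',T.inv().apply(np.cross(t,[0,0,-1]))/.10472)
plan([A[0],A[1],.135],4.2,1)"
```

```text
[0.59112289 0.04970015 0.049     ]
nose px [318.33711633 228.69418813] [395.02269796 475.16512878]
tilt fix [-1.91440450e-21  2.96774386e-02 -3.42858698e-02]
rows [[np.float64(2.21), np.float64(-0.01), np.float64(0.18)]] turn/row -0.038 tilt 0.27
```

Request:
arm_command(delta_pos=[[0.3,0,0.25],[0.6,0,0],[0.6,0,0],[0.6,0,0],[0.5,0,0],[0,0,0]], rotation=[[-0.04,0.03,-0.034],[0,0,0],[0,0,0],[0,0,0],[0,0,0],[0,0,0]])

```text
clock: 6.5
position: [0.5902, 0.038, 0.1183]
tool_rot: [-0.88, 1.567, -2.382]
force: [0.3, 0.5, -1.6]
grip_width: 0.0193
```

```bash
python3 -c "
from h import *
st();plan([.5911,.049,.122],4.2,1)"
```

```text
6.5 [0.5902 0.038  0.1183] yaw 3.92 x [-0.003 -0.003 -1.   ] F [ 0.31  0.51 -1.57] w 0.0193
rows [[np.float64(-0.12), np.float64(0.05), np.float64(-0.36)]] turn/row -0.046 tilt 0.21
```

Request:
arm_command(delta_pos=[[-0.12,0.05,-0.3],[0,0,0],[0,0,0]], rotation=[[-0.04,0,0],[0,0,0],[0,0,0]])

```text
clock: 6.8
position: [0.5918, 0.047, 0.1233]
tool_rot: [-0.706, 1.568, -2.204]
force: [0.3, 0.4, -2.0]
grip_width: 0.0193
```

```bash
python3 -c "
from h import *
st();plan([.5911,.049,.122],4.2,1)"
```

```text
6.8 [0.5918 0.047  0.1233] yaw 4.13 x [-0.002 -0.002 -1.   ] F [ 0.28  0.43 -2.02] w 0.0193
rows [[np.float64(0.04), np.float64(-0.02), np.float64(-0.07)]] turn/row -0.012 tilt 0.18
```

Request:
arm_command(delta_pos=[[0.0,-0.02,-0.07],[0,0,0],[0,0,0]], rotation=[[0,0,0],[0,0,0],[0,0,0]])

```text
clock: 7.1
position: [0.5915, 0.0495, 0.1247]
tool_rot: [0.06, 1.568, -1.438]
force: [-0.3, -0.3, -0.5]
grip_width: 0.0195
```

```bash
python3 -c "
from h import *
st();w=optics.camera_params('wrist');im=optics.grab_frame('wrist')[:,:,::-1]
np.save('w3.npy',w,allow_pickle=True)
s=monitor.observe();T=rot(s['tool_rot']);f=lambda p:(p-[254.5,179.5])*6
print('nose',f(w2p(w,s['position']+T.apply([.065,0,0]))),'hole',f(w2p(w,[.5911,.0497,.049])))
cv2.imwrite('pics/w3.png',cv2.resize(im[180:280,255:385],None,fx=6,fy=6,interpolation=2))"
```

```text
7.1 [0.5915 0.0495 0.1247] yaw 4.16 x [ 0.    -0.002 -1.   ] F [-0.27 -0.3  -0.51] w 0.0195
nose [386.21848441 275.59942926] hole [382.38388298 241.65950992]
```

View pics/w3.png

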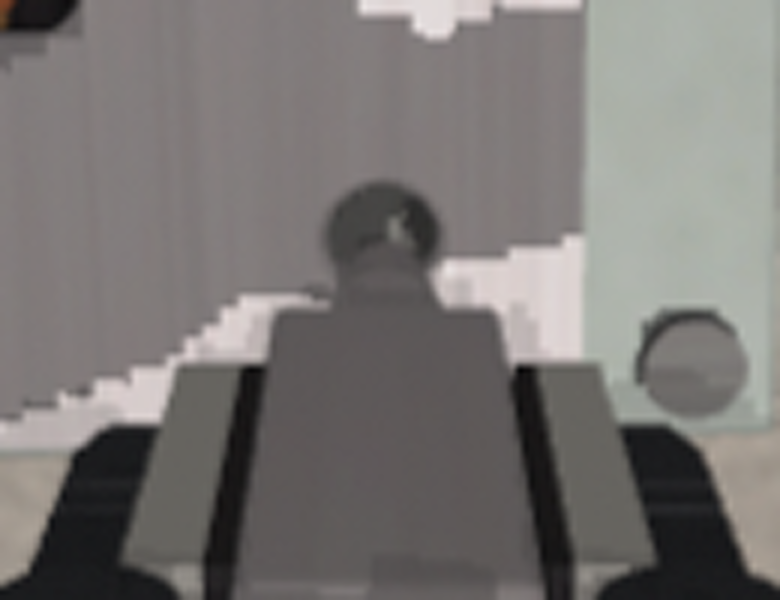

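The nose tip (far edge near crop (385,242)) is central over hole A (centre about (384,240)), as predicted. Next I lower it gently.

Request:
arm_command(delta_pos=[[0.1,0,0],[0.1,0,0],[0.1,0,0],[0.08,0,0],[0,0,0],[0,0,0]], rotation=[[0,0,0],[0,0,0],[0,0,0],[0,0,0],[0,0,0],[0,0,0]])

```text
clock: 7.75
position: [0.5913, 0.0493, 0.1118]
tool_rot: [-0.233, 1.568, -1.731]
force: [-0.3, -0.6, -1.8]
grip_width: 0.0196
```

Request:
arm_command(delta_pos=[[0.06,0,0],[0.06,0,0],[0.05,0,0],[0,0,0]], rotation=[[0,0,0],[0,0,0],[0,0,0],[0,0,0]])

```text
clock: 8.15
position: [0.5916, 0.0493, 0.1068]
tool_rot: [0.056, 1.568, -1.442]
force: [-2.5, -0.5, 3.0]
grip_width: 0.0193
```

Request:
arm_command(delta_pos=[[0.01,0.06,0],[0.01,0.06,0],[0.01,0.06,0]], rotation=[[0,0,0],[0,0,0],[0,0,0]])

```text
clock: 8.45
position: [0.594, 0.0495, 0.1065]
tool_rot: [-0.994, 1.563, -2.493]
force: [-15.2, -1.1, 18.7]
grip_width: 0.0193
```

Request:
arm_command(delta_pos=[[-0.05,0,0]], rotation=[[0,0,0]])

```text
clock: 8.55
position: [0.5936, 0.0496, 0.1079]
tool_rot: [-1.04, 1.562, -2.539]
force: [0.6, -0.0, -2.2]
grip_width: 0.0195
```

```bash
python3 -c "
from h import *
st();s=monitor.observe();T=rot(s['tool_rot']);print(s['moment'],T.inv().apply(np.cross(T.apply([1,0,0]),[0,0,-1]))/.10472)"
```

```text
8.55 [0.5936 0.0496 0.1079] yaw 4.15 x [-0.007 -0.005 -1.   ] F [ 0.59 -0.   -2.25] w 0.0195
[-0.02256618 -0.03268112 -0.04302836] [2.12260006e-20 4.14380910e-02 7.06519360e-02]
```

Request:
arm_command(delta_pos=[[0,0,0],[0,0.06,0],[0,0.04,0],[0,0,0]], rotation=[[0,0.04,0.07],[0,0,0],[0,0,0],[0,0,0]])

```text
clock: 8.95
position: [0.5967, 0.05, 0.1077]
tool_rot: [2.566, 1.57, 1.068]
force: [-1.8, 0.7, -0.1]
grip_width: 0.0195
```

```bash
python3 -c "
from h import *
st()"
```

```text
8.95 [0.5967 0.05   0.1077] yaw 4.16 x [ 0.     0.001 -1.   ] F [-1.78  0.74 -0.08] w 0.0195
```

Request:
arm_command(delta_pos=[[0.03,0,0],[0.03,0,0]], rotation=[[0,0,0],[0,0,0]])

```text
clock: 9.15
position: [0.597, 0.05, 0.1061]
tool_rot: [2.087, 1.57, 0.588]
force: [-3.4, -1.1, 9.3]
grip_width: 0.0193
```

Request:
arm_command(delta_pos=[[-0.05,0,0],[0,0.06,0],[0,0.02,0],[0.03,0,0],[0.02,0,0]], rotation=[[0,0,0],[0,0,0],[0,0,0],[0,0,0],[0,0,0]])

```text
clock: 9.65
position: [0.5995, 0.0502, 0.1058]
tool_rot: [2.22, 1.57, 0.722]
force: [-2.0, -0.2, -0.0]
grip_width: 0.0197
```

Request:
arm_command(delta_pos=[[0.04,0,0],[0.04,0,0]], rotation=[[0,0,0],[0,0,0]])

```text
clock: 9.85
position: [0.5995, 0.0502, 0.1032]
tool_rot: [2.247, 1.57, 0.749]
force: [-1.4, 0.1, -0.0]
grip_width: 0.0195
```

The nose has dropped into the block's hole, so I continue gently.

Request:
arm_command(delta_pos=[[0.06,0,0],[0.06,0,0]], rotation=[[0,0,0],[0,0,0]])

```text
clock: 10.05
position: [0.5995, 0.0502, 0.0993]
tool_rot: [2.343, 1.57, 0.845]
force: [-1.3, 1.4, -1.1]
grip_width: 0.0195
```

Request:
arm_command(delta_pos=[[0.06,0,0],[0.06,0,0]], rotation=[[0,0,0],[0,0,0]])

```text
clock: 10.25
position: [0.5994, 0.0503, 0.0953]
tool_rot: [2.458, 1.57, 0.96]
force: [-1.6, 0.5, -1.0]
grip_width: 0.0199
```

Request:
arm_command(delta_pos=[[0.06,0,0],[0.05,0,0]], rotation=[[0,0,0],[0,0,0]])

```text
clock: 10.45
position: [0.5996, 0.0504, 0.0917]
tool_rot: [2.274, 1.57, 0.776]
force: [-1.4, 0.6, 1.0]
grip_width: 0.0197
```

Request:
arm_command(delta_pos=[[0.06,0,0],[0.04,0,0]], rotation=[[0,0,0],[0,0,0]])

```text
clock: 10.65
position: [0.5998, 0.0505, 0.0885]
tool_rot: [2.151, 1.569, 0.653]
force: [-1.5, 0.3, -0.6]
grip_width: 0.0199
```

Request:
arm_command(delta_pos=[[0.06,0,0],[0.06,0,0],[0.05,0,0]], rotation=[[0,0,0],[0,0,0],[0,0,0]])

```text
clock: 10.95
position: [0.5998, 0.0505, 0.083]
tool_rot: [2.148, 1.569, 0.65]
force: [-1.0, 1.3, -0.3]
grip_width: 0.0193
```

Request:
arm_command(delta_pos=[[0.06,0,0],[0.05,0,0]], rotation=[[0,0,0],[0,0,0]])

```text
clock: 11.15
position: [0.5999, 0.0505, 0.0794]
tool_rot: [2.144, 1.569, 0.646]
force: [-1.3, 0.9, 0.6]
grip_width: 0.0194
```

Request:
arm_command(delta_pos=[[0.04,0,0],[0.03,0,0]], rotation=[[0,0,0],[0,0,0]])

```text
clock: 11.35
position: [0.6009, 0.0507, 0.0788]
tool_rot: [1.737, 1.567, 0.239]
force: [-8.6, -1.3, 25.0]
grip_width: 0.0197
```

Request:
arm_command(delta_pos=[[-0.02,-0.02,0]], rotation=[[0,0,0]])

```text
clock: 11.45
position: [0.6005, 0.0506, 0.0796]
tool_rot: [1.67, 1.566, 0.172]
force: [0.1, -0.5, -1.5]
grip_width: 0.0196
```

Request:
arm_command(delta_pos=[[0,0,0],[0,0,0],[0,0,0],[0,0,0],[0,0,0],[0,0,0]], rotation=[[0,0,0],[0,0,0],[0,0,0],[0,0,0],[0,0,0],[0,0,0]], gripper=-1)

```text
clock: 12.05
position: [0.6009, 0.0502, 0.0794]
tool_rot: [1.61, 1.566, 0.111]
force: [0.3, 0.3, -0.6]
grip_width: 0.0852
```

Request:
arm_command(delta_pos=[[-0.3,0,0],[-0.8,0,0],[-0.9,0,0],[-0.9,0,0],[-0.9,0,0],[-0.5,0,0],[0,0,0]], rotation=[[0,0,0],[0,0,0],[0,0,0],[0,0,0],[0,0,0],[0,0,0],[0,0,0]])

```text
clock: 12.75
position: [0.5998, 0.0507, 0.2168]
tool_rot: [1.726, 1.566, 0.229]
force: [0.1, -0.0, 0.3]
grip_width: 0.0857
```

```bash
python3 -c "
from h import *
st();w=optics.camera_params('wrist');im=optics.grab_frame('wrist')[:,:,::-1]
np.save('w4.npy',w,allow_pickle=True)
cv2.imwrite('pics/w4.png',im)
print(w2p(w,[.59955,.0505,.049]),w2p(w,[.59955,.0505,.101]))
t=optics.grab_frame('top')[:,:,::-1];cv2.imwrite('pics/t4.png',t)
plan([.5657,-.2451,.19],12.4,11)"
```

```text
12.75 [0.5998 0.0507 0.2168] yaw 4.2 x [ 0.005  0.001 -1.   ] F [ 0.13 -0.02  0.27] w 0.0857
[317.91823379 190.55233987] [317.94945652 204.94286285]
rows [[np.float64(0.07), np.float64(-0.17), np.float64(0.89)], [np.float64(0.07), np.float64(-0.18), np.float64(0.88)], [np.float64(0.07), np.float64(-0.19), np.float64(0.88)], [np.float64(0.07), np.float64(-0.2), np.float64(0.88)], [np.float64(0.07), np.float64(-0.21), np.float64(0.88)], [np.float64(0.07), np.float64(-0.22), np.float64(0.87)], [np.float64(0.07), np.float64(-0.24), np.float64(0.87)], [np.float64(0.07), np.float64(-0.25), np.float64(0.87)], [np.float64(0.07), np.float64(-0.26), np.float64(0.86)], [np.float64(0.07), np.float64(-0.27), np.float64(0.86)], [np.float64(0.07), np.float64(-0.28), np.float64(0.86)]] turn/row -0.124 tilt 0.15
```

View pics/w4.png

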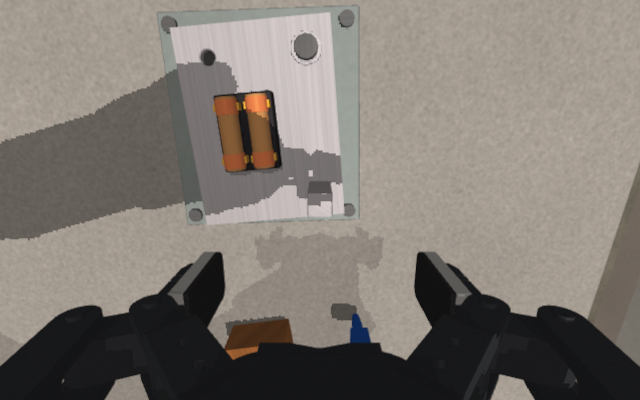

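The wrist view shows the drift head at (319,200), upright with its shoulder on the plate where predicted. Hole B is at (208,57) and the pivot head at (305,46). Now I fetch the bolt.

Request:
arm_command(delta_pos=[[0,-0.17,0.88],[0,-0.18,0.88],[0.07,-0.19,0.88],[0.07,-0.2,0.88],[0.07,-0.21,0.88],[0.07,-0.22,0.87],[0.07,-0.24,0.87],[0.07,-0.25,0.87],[0.07,-0.26,0.86],[0.07,-0.27,0.8]], rotation=[[-0.12,0,0],[-0.12,0,0],[-0.12,0,0],[-0.12,0,0],[-0.12,0,0],[-0.12,0,0],[-0.12,0,0],[-0.12,0,0],[-0.12,0,0],[-0.12,0,0]])

```text
clock: 13.85
position: [0.5632, -0.2211, 0.187]
tool_rot: [-2.255, 1.558, 2.67]
force: [0.4, -0.6, -0.9]
grip_width: 0.0851
```

Request:
arm_command(delta_pos=[[0,0,0],[0,0,0]], rotation=[[0,0,0],[0,0,0]])

```text
clock: 14.05
position: [0.5611, -0.2247, 0.1844]
tool_rot: [-2.165, 1.554, 2.756]
force: [-0.1, 1.0, -0.5]
grip_width: 0.0854
```

```bash
python3 -c "
from h import *
st();plan([.5657,-.2451,.125],12.4,1)
w=np.load('w4.npy',allow_pickle=True).item();P=p2w(w,(305,46),.058);B=p2w(w,(208,57),.049);A=np.array([.5997,.0503])
print(P,B,(A-P[:2]),np.linalg.norm(A-P[:2]),np.linalg.norm(B[:2]-P[:2]))
a=np.arctan2((A-P[:2])[0],-(A-P[:2])[1]);print(np.degrees(a),P[:2]-.085*np.array([np.cos(a),np.sin(a)]))"
```

```text
14.05 [ 0.5611 -0.2247  0.1844] yaw 11.93 x [-0.015  0.006 -1.   ] F [-0.14  1.   -0.46] w 0.0854
rows [[np.float64(1.98), np.float64(0.01), np.float64(0.7)]] turn/row -0.079 tilt 0.94
[0.57989833 0.17314814 0.058     ] [0.49737348 0.16012842 0.049     ] [ 0.01980167 -0.12284814] 0.12443380548013215 0.08354558487274574
9.156641685854881 [0.49598149 0.15962174]
```

Request:
arm_command(delta_pos=[[0.3,0,0.35],[0.6,0,0.3],[0.6,0,0],[0.3,0,0],[0,0,0],[0,0,0]], rotation=[[-0.05,-0.086,0.128],[0,0,0],[0,0,0],[0,0,0],[0,0,0],[0,0,0]])

```text
clock: 14.65
position: [0.5652, -0.2404, 0.1246]
tool_rot: [-2.473, 1.566, 2.456]
force: [0.8, -0.1, 0.3]
grip_width: 0.0856
```

```bash
python3 -c "
from h import *
st();plan([.5657,-.2451,.125],12.4,1)"
```

```text
14.65 [ 0.5652 -0.2404  0.1246] yaw 12.43 x [-0.004  0.003 -1.   ] F [ 0.8  -0.06  0.34] w 0.0856
rows [[np.float64(-0.01), np.float64(-0.02), np.float64(0.16)]] turn/row 0.005 tilt 0.28
```

Request:
arm_command(delta_pos=[[0,-0.02,0.14],[0,0,0],[0.5,0,0],[0.6,0,0],[0.5,0,0],[0,0,0],[0,0,0]], rotation=[[0,-0.02,0.03],[0,0,0],[0,0,0],[0,0,0],[0,0,0],[0,0,0],[0,0,0]])

```text
clock: 15.35
position: [0.5667, -0.2451, 0.0755]
tool_rot: [1.465, 1.568, 0.111]
force: [-0.6, -0.4, 0.4]
grip_width: 0.0852
```

```bash
python3 -c "
from h import *
st();plan([.5657,-.2451,.075],12.4,1)"
```

```text
15.35 [ 0.5667 -0.2451  0.0755] yaw 12.44 x [ 0.003  0.    -1.   ] F [-0.64 -0.36  0.38] w 0.0852
rows [[np.float64(0.02), np.float64(-0.03), np.float64(-0.01)]] turn/row 0.006 tilt 0.17
```

Over the bolt, so I close, then lift.

Request:
arm_command(delta_pos=[[0.02,-0.03,0],[0,0,0],[0,0,0],[0,0,0],[0,0,0],[0,0,0],[0,0,0]], rotation=[[0,0,0],[0,0,0],[0,0,0],[0,0,0],[0,0,0],[0,0,0],[0,0,0]], gripper=1, grip_force=40)

```text
clock: 16.05
position: [0.5665, -0.2457, 0.0769]
tool_rot: [1.219, 1.565, -0.135]
force: [-0.2, 1.0, -1.4]
grip_width: 0.021
```

Request:
arm_command(delta_pos=[[-0.4,0,0],[-0.8,0,0],[-0.9,0,0],[-0.9,0,0],[-0.9,0,0],[-0.4,0,0],[0,0,0]], rotation=[[0,0,0],[0,0,0],[0,0,0],[0,0,0],[0,0,0],[0,0,0],[0,0,0]])

```text
clock: 16.75
position: [0.5655, -0.2449, 0.2143]
tool_rot: [1.33, 1.566, -0.023]
force: [-0.2, -0.1, -1.9]
grip_width: 0.0212
```

```bash
python3 -c "
from h import *
st();plan([.4965,.157,.20],9,16)"
```

```text
16.75 [ 0.5655 -0.2449  0.2143] yaw 12.49 x [ 0.005 -0.    -1.   ] F [-0.18 -0.07 -1.86] w 0.0212
rows [[np.float64(0.03), np.float64(0.04), np.float64(-0.85)], [np.float64(0.03), np.float64(0.04), np.float64(-0.85)], [np.float64(0.03), np.float64(0.03), np.float64(-0.85)], [np.float64(0.03), np.float64(0.03), np.float64(-0.85)], [np.float64(0.03), np.float64(0.03), np.float64(-0.85)], [np.float64(0.03), np.float64(0.02), np.float64(-0.85)], [np.float64(0.03), np.float64(0.02), np.float64(-0.85)], [np.float64(0.03), np.float64(0.02), np.float64(-0.85)], [np.float64(0.03), np.float64(0.01), np.float64(-0.85)], [np.float64(0.03), np.float64(0.01), np.float64(-0.85)], [np.float64(0.03), np.float64(0.01), np.float64(-0.85)], [np.float64(0.03), np.float64(0.01), np.float64(-0.85)], [np.float64(0.03), np.float64(0.0), np.float64(-0.85)], [np.float64(0.03), np.float64(-0.0), np.float64(-0.85)], [np.float64(0.03), np.float64(-0.0), np.float64(-0.85)], [np.float64(0.03), np.float64(-0.01), np.float64(-0.85)]] turn/row 0.036 tilt 0.3
```

Request:
arm_command(delta_pos=[[0,0.04,-0.85],[0,0.04,-0.85],[0,0.03,-0.85],[0,0.03,-0.85],[0,0.03,-0.85],[0,0.02,-0.85],[0,0.02,-0.85],[0,0.02,-0.85],[0,0.01,-0.85],[0,0.01,-0.85]], rotation=[[0.035,0,0],[0.035,0,0],[0.035,0,0],[0.035,0,0],[0.035,0,0],[0.035,0,0],[0.035,0,0],[0.035,0,0],[0.035,0,0],[0.035,0,0]])

```text
clock: 17.75
position: [0.5158, 0.012, 0.2042]
tool_rot: [-1.902, 1.564, 2.984]
force: [1.0, 0.5, -1.2]
grip_width: 0.0211
```

```bash
python3 -c "
from h import *
st();plan([.4965,.157,.20],9,6)"
```

```text
17.75 [0.5158 0.012  0.2042] yaw 9.97 x [-0.007  0.001 -1.   ] F [ 1.04  0.54 -1.22] w 0.0211
rows [[np.float64(0.02), np.float64(0.03), np.float64(-0.81)], [np.float64(0.02), np.float64(0.03), np.float64(-0.81)], [np.float64(0.02), np.float64(0.03), np.float64(-0.81)], [np.float64(0.02), np.float64(0.03), np.float64(-0.81)], [np.float64(0.02), np.float64(0.02), np.float64(-0.81)], [np.float64(0.02), np.float64(0.02), np.float64(-0.81)]] turn/row 0.027 tilt 0.41
```

Request:
arm_command(delta_pos=[[0,0.03,-0.8],[0,0.03,-0.8],[0,0.03,-0.8],[0,0.03,-0.8],[0,0.02,-0.7],[0,0,0],[0,0,0]], rotation=[[0.035,-0.06,0.02],[0.03,0,0],[0.03,0,0],[0.03,0,0],[0.03,0,0],[0,0,0],[0,0,0]])

```text
clock: 18.45
position: [0.495, 0.1354, 0.1972]
tool_rot: [-1.388, 1.557, -2.797]
force: [0.3, -0.8, -1.5]
grip_width: 0.0208
```

```bash
python3 -c "
from h import *
st();w=optics.camera_params('wrist');im=optics.grab_frame('wrist')[:,:,::-1]
np.save('w5.npy',w,allow_pickle=True)
B=w2p(w,[.4965,.16,.049]);x0,y0=int(B[0])-65,int(B[1])-45;print(x0,y0,B)
cv2.imwrite('pics/w5.png',cv2.resize(im[y0:y0+100,x0:x0+130],None,fx=6,fy=6,interpolation=2))
s=monitor.observe();T=rot(s['tool_rot']);print('nose',(w2p(w,s['position']+T.apply([.064,0,0]))-[x0-.5,y0-.5])*6,'tiltfix',T.inv().apply(np.cross(T.apply([1,0,0]),[0,0,-1]))/.10472)"
```

```text
18.45 [0.495  0.1354 0.1972] yaw 9.32 x [-0.013 -0.005 -1.   ] F [ 0.28 -0.75 -1.46] w 0.0208
262 122 [327.572339   167.85563405]
nose [343.43612605 626.97867324] tiltfix [1.14485036e-20 2.22919557e-02 1.32691359e-01]
```

View pics/w5.png

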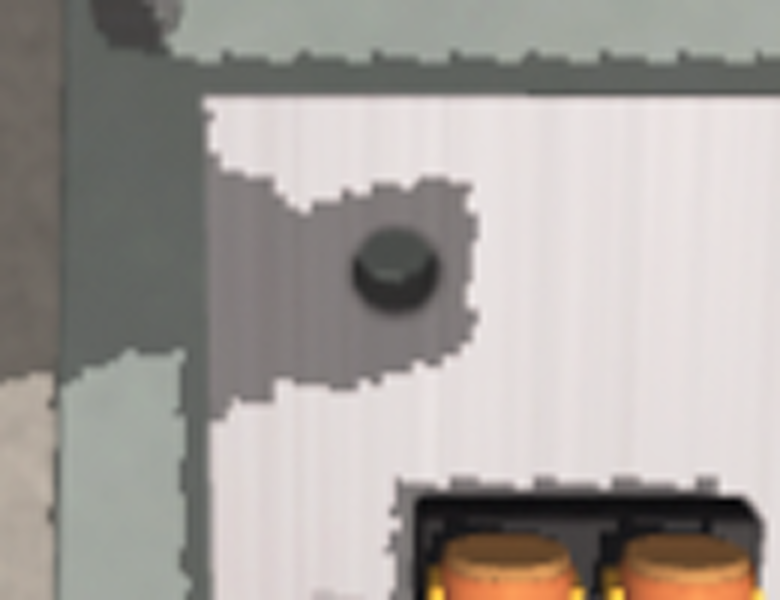

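Hole B is at crop (396,270). It looks open right down to the base plate, so plate and block are in line.

```bash
python3 -c "
from h import *
w=np.load('w5.npy',allow_pickle=True).item();B=p2w(w,(262+396.5/6-.5,122+270.5/6-.5),.049);print(B)
plan([B[0],B[1],.16],9,1)"
```

```text
[0.49632076 0.16109808 0.049     ]
rows [[np.float64(1.24), np.float64(0.18), np.float64(-0.84)]] turn/row 0.052 tilt 0.81
```

Request:
arm_command(delta_pos=[[0,0.1,-0.4],[0.3,0.06,-0.35],[0.6,0,0],[0.6,0,0],[0.6,0,0],[0,0,0],[0,0,0]], rotation=[[0.05,0.022,0.13],[0,0,0],[0,0,0],[0,0,0],[0,0,0],[0,0,0],[0,0,0]])

```text
clock: 19.2
position: [0.4962, 0.1553, 0.1283]
tool_rot: [-1.154, 1.566, -2.572]
force: [0.3, 0.8, -0.7]
grip_width: 0.0207
```

```bash
python3 -c "
from h import *
st();plan([.4964,.1607,.122],9,1)
s=monitor.observe();T=rot(s['tool_rot']);print('tiltfix',T.inv().apply(np.cross(T.apply([1,0,0]),[0,0,-1]))/.10472)"
```

```text
19.2 [0.4962 0.1553 0.1283] yaw 8.74 x [-0.004 -0.002 -1.   ] F [ 0.3   0.84 -0.68] w 0.0207
rows [[np.float64(0.21), np.float64(0.03), np.float64(-0.18)]] turn/row -0.043 tilt 0.26
tiltfix [-3.32851477e-21  1.76772704e-02  3.99200236e-02]
```

Request:
arm_command(delta_pos=[[0.1,0.03,-0.17],[0.05,0,0],[0,0,0],[0,0,0]], rotation=[[-0.04,0.018,0.04],[0,0,0],[0,0,0],[0,0,0]])

```text
clock: 19.6
position: [0.4972, 0.161, 0.1251]
tool_rot: [1.724, 1.568, 0.31]
force: [0.5, -0.8, -1.7]
grip_width: 0.0207
```

```bash
python3 -c "
from h import *
st();w=optics.camera_params('wrist');im=optics.grab_frame('wrist')[:,:,::-1]
np.save('w6.npy',w,allow_pickle=True)
s=monitor.observe();T=rot(s['tool_rot']);f=lambda p:(p-[254.5,179.5])*6
print('nose',f(w2p(w,s['position']+T.apply([.064,0,0]))),'hole',f(w2p(w,[.4964,.1607,.049])))
cv2.imwrite('pics/w6.png',cv2.resize(im[180:280,255:385],None,fx=6,fy=6,interpolation=2))"
```

```text
19.6 [0.4972 0.161  0.1251] yaw 8.97 x [ 0.002  0.001 -1.   ] F [ 0.49 -0.8  -1.66] w 0.0207
nose [385.70884935 279.72360606] hole [376.65191707 245.36910136]
```

View pics/w6.png

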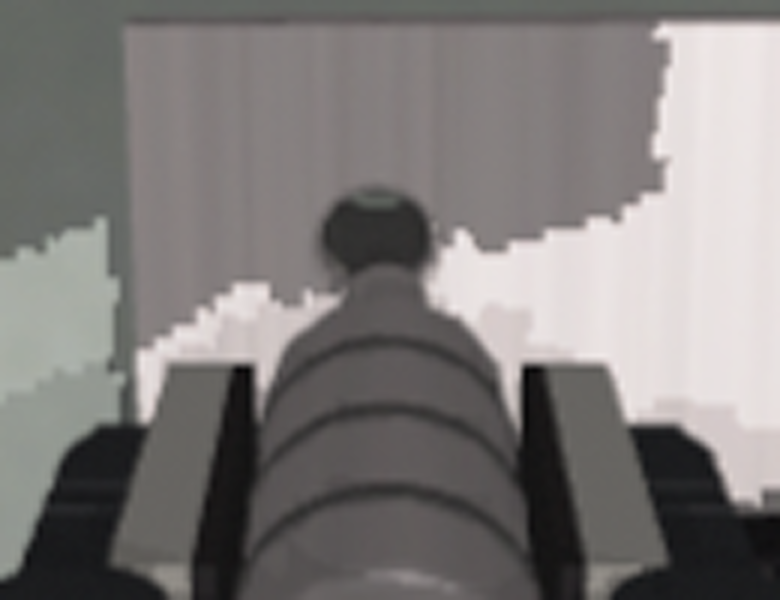

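The bolt's tapered nose (edge at crop (386,265)) sits about 0.8 mm to +x and 0.9 mm to -y of hole B's centre (377,243). I nudge it, then lower.

Request:
arm_command(delta_pos=[[0.1,-0.025,-0.03],[0.1,0,0],[0.1,0,0],[0.05,0,0],[0,0,0]], rotation=[[0,0,0],[0,0,0],[0,0,0],[0,0,0],[0,0,0]])

```text
clock: 20.15
position: [0.4964, 0.1616, 0.1139]
tool_rot: [1.655, 1.568, 0.24]
force: [0.1, 0.5, -0.7]
grip_width: 0.0209
```

Request:
arm_command(delta_pos=[[0.07,0,0],[0.07,0,0],[0.06,0,0],[0,0,0]], rotation=[[0,0,0],[0,0,0],[0,0,0],[0,0,0]])

```text
clock: 20.55
position: [0.4965, 0.1616, 0.1074]
tool_rot: [1.663, 1.568, 0.248]
force: [-0.5, -0.9, -1.1]
grip_width: 0.0212
```

Request:
arm_command(delta_pos=[[0.06,0,0],[0.06,0,0],[0.06,0,0],[0,0,0]], rotation=[[0,0,0],[0,0,0],[0,0,0],[0,0,0]])

```text
clock: 20.95
position: [0.4965, 0.1616, 0.1015]
tool_rot: [1.673, 1.568, 0.258]
force: [0.5, 1.3, -1.3]
grip_width: 0.0212
```

Request:
arm_command(delta_pos=[[0.07,0,0],[0.07,0,0],[0.07,0,0],[0,0,0]], rotation=[[0,0,0],[0,0,0],[0,0,0],[0,0,0]])

```text
clock: 21.35
position: [0.4965, 0.1616, 0.0946]
tool_rot: [1.677, 1.568, 0.263]
force: [-0.8, 0.0, -1.2]
grip_width: 0.0209
```

Request:
arm_command(delta_pos=[[0.07,0,0],[0.07,0,0],[0.07,0,0],[0,0,0]], rotation=[[0,0,0],[0,0,0],[0,0,0],[0,0,0]])

```text
clock: 21.75
position: [0.4965, 0.1616, 0.0877]
tool_rot: [1.667, 1.568, 0.252]
force: [-0.0, -0.4, 0.0]
grip_width: 0.0212
```

Request:
arm_command(delta_pos=[[0.07,0,0],[0.06,0,0],[0.04,0,0],[0,0,0]], rotation=[[0,0,0],[0,0,0],[0,0,0],[0,0,0]])

```text
clock: 22.15
position: [0.4966, 0.1616, 0.0822]
tool_rot: [1.665, 1.568, 0.25]
force: [-0.4, 0.0, -1.1]
grip_width: 0.0211
```

Request:
arm_command(delta_pos=[[0.03,0,0]], rotation=[[0,0,0]])

```text
clock: 22.25
position: [0.4966, 0.1617, 0.0813]
tool_rot: [1.676, 1.568, 0.261]
force: [-0.6, 0.5, -1.0]
grip_width: 0.021
```

Request:
arm_command(delta_pos=[[0.02,0,0],[0.02,0,0]], rotation=[[0,0,0],[0,0,0]])

```text
clock: 22.45
position: [0.4967, 0.1618, 0.0805]
tool_rot: [1.612, 1.567, 0.197]
force: [-5.3, -1.6, 23.5]
grip_width: 0.0209
```

Request:
arm_command(delta_pos=[[-0.02,0,0],[0,0,0]], rotation=[[0,0,0],[0,0,0]])

```text
clock: 22.65
position: [0.4968, 0.1618, 0.0814]
tool_rot: [1.596, 1.567, 0.181]
force: [0.4, -0.2, -1.9]
grip_width: 0.0213
```

Request:
arm_command(delta_pos=[[0,0,0],[0,0,0],[0,0,0],[0,0,0],[0,0,0],[0,0,0]], rotation=[[0,0,0],[0,0,0],[0,0,0],[0,0,0],[0,0,0],[0,0,0]], gripper=-1)

```text
clock: 23.25
position: [0.4969, 0.1619, 0.0813]
tool_rot: [1.633, 1.567, 0.218]
force: [-0.2, 0.0, -0.6]
grip_width: 0.0855
```

Request:
arm_command(delta_pos=[[-0.3,0,0],[-0.8,0,0],[-0.9,0,0],[-0.9,0,0],[-0.9,0,0],[-0.5,0,0],[0,0,0]], rotation=[[0,0,0],[0,0,0],[0,0,0],[0,0,0],[0,0,0],[0,0,0],[0,0,0]])

```text
clock: 23.95
position: [0.4955, 0.1622, 0.2185]
tool_rot: [1.776, 1.567, 0.363]
force: [0.8, 1.4, -0.5]
grip_width: 0.0854
```

Request:
arm_command(delta_pos=[[0,0,0.5],[0,0,0.8],[0,0,0.8],[0,0,0.8],[0,0,0.8],[0,0,0.5],[0,0,0],[0,0,0]], rotation=[[0,0,0],[0,0,0],[0,0,0],[0,0,0],[0,0,0],[0,0,0],[0,0,0],[0,0,0]])

```text
clock: 24.75
position: [0.5139, 0.0339, 0.2168]
tool_rot: [2.524, 1.569, 1.114]
force: [0.1, 0.0, 0.4]
grip_width: 0.0855
```

```bash
python3 -c "
from h import *
st();s=optics.grab_frame('side')[:,:,::-1];w=optics.grab_frame('wrist')[:,:,::-1]
c=np.zeros((600,800,3),np.uint8)
c[:300,:480]=cv2.resize(w,(480,300));
c[305:600,:400]=cv2.resize(s[150:224,295:395],(400,296))[:295]
z=w[0:200,120:380];c[300:600,405:795]=cv2.resize(z,(390,300))
cv2.imwrite('pics/fin.png',c)"
```

```text
24.75 [0.5139 0.0339 0.2168] yaw 9.18 x [ 0.001  0.002 -1.   ] F [0.1  0.03 0.38] w 0.0855
```

View pics/fin.png

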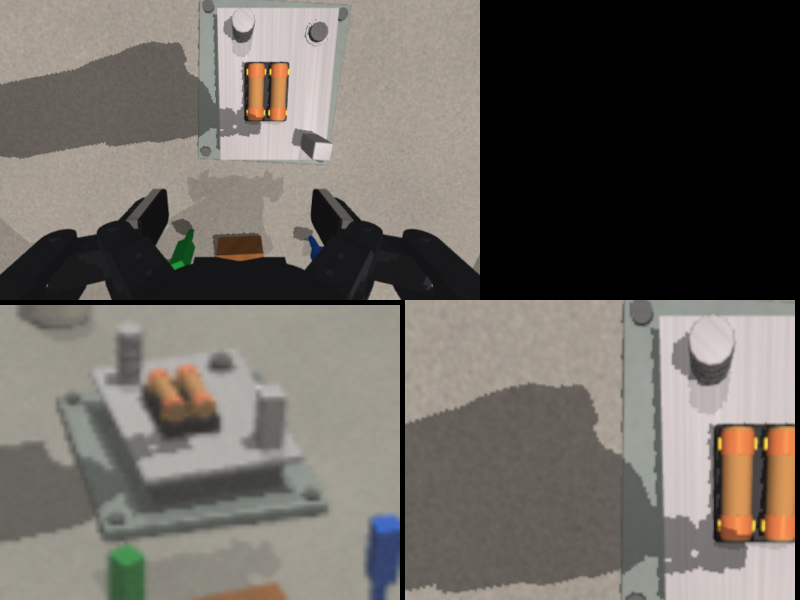

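The composite shows the bolt upright and seated at B (side crop (128,350)), the drift seated at A (side crop (270,418)), and the gripper clear of everything. I hand the job in.

```bash
python3 -c "
from h import *
print(bot.job_done())"
```

```text
the job is handed in; nothing more can be done
None
```

The drift pin and the bolt are both in, in the order asked, and I handed the job in at 24.8 s of the 64 s allowed.

- **Drift pin:** I lowered its nose into hole A and felt for the block's hole with small sideways shifts and light downward probes. It dropped in about 8 mm to the plate's +x side, drawing the holder into line. I pushed it down until its shoulder met the plate, at the expected height (78.8 mm against 79 mm), and released it.
- **Bolt:** It went into hole B with almost no resistance. The head met the plate at 80.5 mm against an expected 81 mm. I released it and moved the arm clear.

**Last checks:** The final side and wrist pictures show both heads upright and flat on the plate, with the gripper clear of everything and wrist force near zero. I never moved the jar, carton or spanner, but I took no separate final picture of them.

**Shortfall on gentleness:** The final touch on each seat briefly reached about 23–25 N. One sideways probe reached about 19 N down and 15 N sideways before I backed off. These are above the 10 N called ample for the pin, but well under the 40 N and 120 N limits.

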